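# Show the spare brass plaque to the loan reader

## Task

The ceramic trophy cup is standing on the flap of the blue kit box: first set it down upright in the middle of the green felt mat, then swing the flap well up so that it stands open by itself. Draw the brass plaque up out of the box, leaving the white plaque in its slot and the flap open, and hold it upright over the middle of the black reader pad, its lower edge about 5 cm above the pad and never touching it. The program finishes while the gripper is still holding the plaque there; keep the cup from toppling and leave the bails, balls and stopwatch where they are.

Things in the scene. Friction and masses are not known exactly. Their poses are not given: they have to be found in the camera images.
- kit_box: Blue open-topped box, fixed, 180 (x) x 240 (y) x 80 mm, walls and floor 5 mm. Origin: centre of the underside; z up, -x its front (robot side), hinge along y on the far top rim. Inside, slots with guides 20 mm high above the floor hold two plaques upright at x = -40, y = -50 and +50 mm of the box frame; either plaque in either slot, free to lift straight up.
- flap (a joint): Angle of the grey flap (180 x 240 x 8 mm, 0.18 kg) that covers the box: 0 closed and level, grows as its front edge swings up and over towards the far side, stop at 1.7. The hinge has friction: the flap stays at any angle where it is left; about 3 N at the bar moves it.
- flap_hinge (a point): Middle of the flap's hinge axis (the axis is parallel to the box's y), on the far top rim, 80 mm above the shelf.
- flap_grip (a point): Centre of the flap's orange grip bar: 16 mm thick, 44 mm long, parallel to the hinge, on a 24 mm wide stem; axis 28 mm above the flap's top; when closed 155 mm in front of the hinge axis and 36 mm above it. Turns with the flap. Pinched from above on its two ends (44 mm apart) it turns between the fingers as the flap swings.
- cup: White ceramic trophy cup, 95 mm high, 0.2 kg (varies): foot 54 mm across, thin stem, bowl 53 to 54 mm across from 60 mm up to the rim. Origin: centre of the underside; z up. Two thin brass ears stand out along its +x and -x to 45 mm from the axis, 52 to 88 mm up: grasp the bowl along its y. Starts on the closed flap, 88 mm above the shelf.
- mat: Green felt mat, 110 x 110 x 4 mm, fixed. Origin: centre of its underside.
- reader: Black loan-reader pad with a white ring on top, 90 x 90 x 16 mm, fixed. Origin: centre of its underside, so its top is at 16 mm. Mat and reader may change places.
- brass_plaque: Brass-coloured plaque, 70 (x) x 14 (y) x 62 (z) mm, 0.14 kg (varies), standing in a slot of the box under the flap. Origin: centre of its lower edge face; z up, x along its length (as the box's x), thin along y (grasp it along y). Lower edge 5 mm above the shelf at the start.
- white_plaque: White plaque of the same size in the other slot; it stays there. Origin: centre of its underside.
- bail0: Beech bail, 95 mm long, 18 mm thick, lying on the shelf; leave alone. Origin on its axis.
- bail1: The other beech bail, same size; leave alone.
- tennis_ball_center (a point): Centre of the yellow tennis ball, 67 mm in diameter, resting in a rubber ring; leave alone.
- stopwatch: Chrome stopwatch case, 54 mm in diameter, 14 mm high; leave alone. Origin: centre of its underside.
- red_ball_center (a point): Centre of the red ball, 72 mm in diameter, in the tilt-out bin at the left; leave alone.
Things that resemble listed ones, but are neither listed nor needed, are in the scene too. What is meant by the cup is not pink or purple, and is the smaller of those in its own colour.

How it is judged:
On the way, in this order (a step that is already met when the one before it is completed fails the run):
1. the cup stands upright on the green mat, let go (horizontal distance between cup and mat below 0.04 m and height (world z) of cup below 0.012 m and angle between cup's own z axis and vertical below 0.15 rad and linear speed of cup below 0.03 m/s and contact force between cup and the fingers below 0.05 N), for 0.2 s.
2. the flap is swung up past 60 degrees (value of joint flap above 1.05 rad), for 0.2 s.
3. the brass plaque is drawn up out of the box in the fingers (height (world z) of brass_plaque above 0.085 m and contact force between brass_plaque and the fingers above 0.5 N), for 0.1 s.
At the end, for the whole second after the job is handed in: Brass plaque held still in the fingers, tilt under 0.25 rad, within 35 mm of the reader centre from above, lower edge 20 to 100 mm above the pad, not touching; cup upright, untouched, within 40 mm of the mat centre; flap past 0.9 rad; white plaque moved under 30 mm (all of step 1 and horizontal distance between brass_plaque and reader below 0.035 m and z of brass_plaque in the frame of reader between 0.036 and 0.116 m and angle between brass_plaque's own z axis and vertical below 0.25 rad and contact force between brass_plaque and the fingers above 0.5 N and contact force between brass_plaque and reader below 0.05 N and linear speed of brass_plaque below 0.03 m/s and contact force between cup and the arm below 0.05 N and value of joint flap above 0.9 rad and distance of white_plaque from where it was at the start of the episode below 0.03 m); the arm keeps its last pose, push and grip.
It fails at once if the cup is tipped over (more than 0.6 rad) (angle between cup's own z axis and vertical above 0.6 rad).
It fails at once if the brass plaque touches the reader (contact force between brass_plaque and reader above 0.5 N).
It fails at once if the white plaque is taken out or shoved (30 mm) (distance of white_plaque from where it was at the start of the episode above 0.03 m).
It fails at once if a bail, ball or the stopwatch is moved more than 40 mm (distance of any of bail0, bail1, tennis_ball_center, stopwatch, red_ball_center from where it was at the start of the episode above 0.04 m).
It also fails if it takes over 72 s, if anything falls off the work surface, if the arm or the gripper's body presses on something with over 40 N, if the wrist force passes 120 N, or if a joint passes its speed limit or range.

## Robot

A 7-joint arm with a two-finger parallel gripper is mounted at the origin on the work surface. World frame = base frame: x ahead of the robot, y to its left, z up, the work surface at z = 0. Lengths are in m, angles in rad, forces in N, time in s.
With the tool pointing down it reaches from about 0.4 to 0.85 m from the base axis. Payload 6.9 kg.
Tool frame: the origin (TCP) lies midway between the tips of the shut fingers; the grasp point (between the pads) lies 19 mm behind it; z points along the fingers, y is the direction in which the jaws open and shut (so a half turn about z gives the same grasp; the last joint's range is limited). The gripper opens to 85 mm and grips with 20 to 120 N. Pads are 22 mm wide; open, the fingers measure 114 mm over their backs; the gripper's body (76 mm by 85 mm) begins 54 mm behind the grasp point. The pads swing forward as they close: fully open they stand 13 mm farther back than shut.
Start: joints at [-1.002, 0.507, -0.238, 1.5, 0.126, 1.149, -0.155], TCP at [0.279, 0.559, 0.231] pointing down, gripper open.
Joint ranges: [-3.08, 3.08], [-0.24, 2.05], [-1.43, 1.35], [0, 2.5], [-1.52, 4.66], [0.17, 1.96], [-2.89, 2.89]. Speed limits (rad/s): [2.39, 2.39, 3.14, 3.14, 3.14, 3.14, 3.14].

## Interface

Orientations are given as a unit quaternion [x, y, z, w].
In Python, from bench import arm, vision, ticket, models gives the robot as it stands.
- The arm moves only by the tool apply_moves, never from a script. Its argument "increments" is a list of rows, each an object with "linear": the shift along the world's x, y, z in units of 0.1 m (1.0 is 0.1 m), a list of three; "turn": the turn about the world's z in units of 45 degrees (1.0 is 45 degrees). A call has 1 to 20 rows; each row shifts and turns the pose as measured when the row begins; what a row does not reach is not made up. A row lasts 1/12 s, in which the tool goes at most 41.7 mm and 7.16 degrees, less where a joint would pass 70% of its speed; a pose out of reach is approached as far as the arm can. A call with a number of a shift or a turn outside -1 to 1 is refused whole. A call with a gripper value outside its range is refused whole. "fingers" is the finger opening in mm, from 0 to 85.4, set as the call begins (left out, the last holds). The fingers move at their own pace and stop on an object; "grip_force" is the grip in N (left out, the last holds). Time passes only in rows, so rows that do not move let the fingers close. It gives the time, the measured TCP pose, the force and the opening at its end, in the units of the state.
- arm.observe(): the state, without advancing time (a new reading comes with each control period).
- vision.get_image(name): name is "side" or "top" or "wrist"; returns (picture, depth): 480x640x3 uint8, blue, green, red; 480x640 float32, m along the optical axis (not along the pixel's ray), 0 where there is no reading.
- vision.camera_params(name): a dict with "fov_y" (degrees; the focal length in pixels is half the picture's height over the tangent of half this angle, whatever the lens; pixels are square), "cx", "cy" (the principal point, pixels), "pose" (4x4, takes a point from camera to world coordinates); the wrist camera has in their place "tool_from_camera" (4x4, takes a point from camera to tool coordinates, whose origin is the TCP and whose axes are the flange's). Camera axes: x right, y down, z forward; pixel columns grow to the right and rows downward; lengths in m; the calibration is good to about 2 mm. A picture is of the moment at which its call begins: read the wrist's pose just before it. camera_params takes no time and is no camera call.
- ticket.finish_job(): hands the job in, once; it reports no verdict.
Trained networks look in the newest picture that a camera, given by its name, has taken for a name from the list of things; names that differ only in an ending like _2 or _b are one class to them, and where a whole thing is asked for, a point or a joint stands for the part that bears it (a point fixed in the world has none). Each returns a list of dicts, best first, with "conf" (0 to 1); they miss things now and then, are a little off and sometimes report something else, mostly with a low value. They report only what shows in the picture. A call takes as long as a camera call. They do not tell look-alikes from the thing itself.
- models.recognise(camera, target): "position" ([x, y, z] in m, in world coordinates, good to about 4 mm: the middle of the surface that is visible of it).
- models.pinpoint(camera, target): "position" ([x, y, z] in m, in world coordinates, good to about 4 mm: a listed point, or the origin of a listed thing).
The state is a dict: "t": time; "joint_positions": joint angles; "joint_vel": joint speeds; "joint_efforts": joint torques, N m; "tool_pos": TCP position; "tcp_rot": TCP orientation; "ft_force": force on the tool from outside, world axes, zero at the start; "moment": the same for the moment, N m; "grip_width": opening from 0.0 (shut) to 1.0 (fully open).
Only numpy, scipy, OpenCV 4.12 (cv2) and the standard library are available. Lean on these libraries where they do the work, as an engineer would, in place of code of your own. Each camera call takes 0.05 s, during which the arm holds its last target. There are 200 camera calls.

## Working session

There is one attempt and no reset: what is moved stays moved. The work goes in short steps, Python scripts to look and compute and a tool call to move; the robot and the scene stay as the last step left them, time stands still between calls to the robot, and variables do not carry over. Pictures are saved under pics/ and viewed, about 8 in all and at most 12, crops included, and the job is handed in when it is done.

Besides the shell and the picture viewer there is one more tool, called as name(argument=value, ...), one argument or row to a line, values as JSON. apply_moves: Moves the arm, as the interface text tells. Its arguments: {"type":"object","properties":{"increments":{"type":"array","items":{"type":"object","properties":{"linear":{"type":"array","items":{"type":"number","minimum":-1,"maximum":1}},"turn":{"type":"number","minimum":-1,"maximum":1}}}},"fingers":{"type":"number"},"grip_force":{"type":"number"}},"required":["increments"]}

```bash
mkdir -p pics
cat > h.py <<'E'
import numpy as np, cv2
from bench import arm, vision, ticket, models
from scipy.spatial.transform import Rotation as R
def pose(cam,s=None):
    p=vision.camera_params(cam)
    if 'pose' in p: return p,np.array(p['pose'])
    s=s or arm.observe(); T=np.eye(4); T[:3,:3]=R.from_quat(s['tcp_rot']).as_matrix(); T[:3,3]=s['tool_pos']
    return p,T@np.array(p['tool_from_camera'])
def cloud(cam):
    s=arm.observe(); im,d=vision.get_image(cam); p,T=pose(cam,s)
    f=240/np.tan(np.radians(p['fov_y'])/2)
    v,u=np.mgrid[:480,:640]
    P=np.stack([(u-p['cx'])*d/f,(v-p['cy'])*d/f,d],-1)@T[:3,:3].T+T[:3,3]
    P[d==0]=np.nan
    return im,P
def pix(cam,X):
    p,T=pose(cam); f=240/np.tan(np.radians(p['fov_y'])/2)
    q=T[:3,:3].T@(np.array(X)-T[:3,3]); return (q[:2]/q[2]*f+[p['cx'],p['cy']]).round().astype(int)
E
python3 - <<'E'
from h import *
for c in ['top','side']:
    im,P=cloud(c); np.save(c,P); cv2.imwrite(f'pics/{c}1.png',im)
    for t in ['cup','mat','reader','flap_grip','flap_hinge','kit_box']:
        for r in models.pinpoint(c,t)[:4]: print(c,t,round(r['conf'],2),np.round(r['position'],3),pix(c,r['position']))
s=arm.observe();print(s['t'],s['tool_pos'],s['tcp_rot'],R.from_quat(s['tcp_rot']).as_matrix().round(2))
E
```

```text
top cup 0.86 [0.56  0.104 0.088] [318 232]
top cup 0.78 [ 0.412 -0.124 -0.001] [419 299]
top cup 0.72 [0.344 0.086 0.002] [328 332]
top cup 0.67 [ 0.779 -0.093  0.008] [399 141]
top mat 0.8 [ 0.603 -0.24   0.004] [466 215]
top reader 0.94 [ 0.431 -0.285  0.001] [489 289]
top flap_grip 0.62 [0.47  0.108 0.116] [317 274]
top flap_grip 0.34 [0.397 0.376 0.012] [199 312]
top flap_hinge 0.65 [0.628 0.13  0.082] [305 202]
top kit_box 0.68 [0.536 0.116 0.003] [312 247]
side cup 0.88 [ 0.413 -0.121  0.002] [317 361]
side cup 0.68 [ 0.761  0.026 -0.002] [412 262]
side cup 0.65 [ 0.342  0.084 -0.001] [235 314]
side cup 0.63 [0.554 0.104 0.085] [317 243]
side mat 0.86 [ 0.605 -0.241 -0.   ] [437 362]
side mat 0.48 [ 0.428 -0.277 -0.001] [372 416]
side mat 0.45 [ 0.785 -0.09   0.006] [455 283]
side reader 0.6 [ 0.429 -0.278 -0.001] [373 416]
side flap_grip 0.96 [0.473 0.109 0.113] [283 243]
side flap_hinge 0.61 [0.627 0.134 0.08 ] [337 228]
side flap_hinge 0.26 [ 0.78  -0.217  0.035] [498 307]
side kit_box 0.83 [ 0.537  0.12  -0.004] [307 274]
side kit_box 0.61 [0.554 0.107 0.084] [316 243]
0.7 [0.27907406 0.55921351 0.23131112] [ 2.29371906e-01  9.73338856e-01 -8.80755121e-06  2.74078084e-06] [[-0.89  0.45  0.  ]
 [ 0.45  0.89 -0.  ]
 [-0.   -0.   -1.  ]]
```

View pics/top1.png

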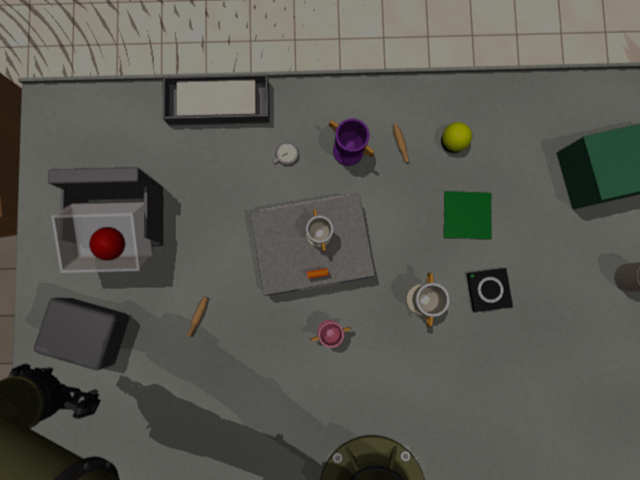

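View pics/side1.png

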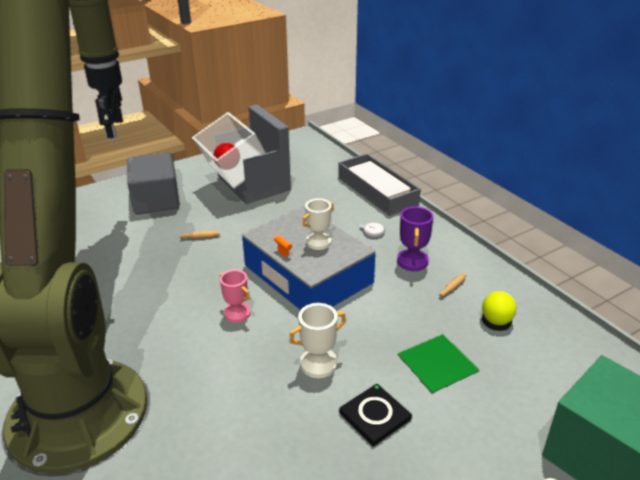

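Cup candidates in the top view: small white on the flap (318,232), large white (430,300), pink (330,335) and purple (350,140). I choose the small white one on the flap. Next I measure its geometry and crop it.

Run:
```python
from h import *
im=cv2.imread('pics/top1.png'); P=np.load('top.npy'); X,Y,Z=P[...,0],P[...,1],P[...,2]
def rect(m,n):
    q=P[m][:,:2].astype(np.float32); r=cv2.minAreaRect(q*1000); print(n,len(q),np.round(r[0],1),np.round(r[1],1),round(r[2],1),'z',np.nanmedian(P[m][:,2]).round(4))
near=lambda x,y,r:(np.hypot(X-x,Y-y)<r)
hsv=cv2.cvtColor(im,cv2.COLOR_BGR2HSV); H,S,V=[hsv[...,i] for i in range(3)]
rect(near(.55,.115,.18)&(abs(Z-.088)<.008),'flap')
rect(near(.6,-.24,.1)&(H>50)&(H<75)&(S>150),'mat')
rect(near(.43,-.28,.08)&(V<60)&(Z>.010)&(Z<.024),'reader')
rect(near(.472,.108,.05)&(S>150)&(H<20)&(Z>.1),'bar')
m=near(.56,.104,.06)&(Z>.172); rect(m,'rim')
q=P[m][:,:2]; print('rim circle',cv2.minEnclosingCircle((q*1000).astype(np.float32)),np.nanmax(Z[m]))
e=near(.56,.104,.06)&(Z>.13)&(S>120)&(H<25); q=P[e]; print('ears',len(q)); 
c=q[:,:2].mean(0); w,v=np.linalg.eigh(np.cov((q[:,:2]).T)); print(c.round(4),v[:,1],np.degrees(np.arctan2(v[1,1],v[0,1])),q[:,:2].min(0),q[:,:2].max(0))
for a in (0,1):
    s=q[(q[:,:2]-c)@v[:,1]>0] if a else q[(q[:,:2]-c)@v[:,1]<0]; print(s.mean(0).round(4),len(s))
S2=cv2.imread('pics/side1.png')[180:320,220:390]
T2=im[180:300,240:385]
cv2.imwrite('pics/crop1.png',np.hstack([cv2.resize(S2,(400,330),interpolation=2),cv2.resize(T2,(400,330),interpolation=2)]))
```

```text
flap 8648 [538.4 118.8] [185.4 240.3] 8.3 z 0.0886
mat 2098 [ 602.6 -242.8] [109.  107.2] 87.0 z 0.0048
reader 1347 [ 429.  -280.3] [90.  91.5] 6.1 z 0.0169
bar 166 [491.5 111.3] [54.7 43.6] 7.8 z 0.1236
rim 217 [554.6 104.1] [52.3 64.6] 63.1 z 0.1824
rim circle ((555.0479736328125, 104.90219116210938), 40.9686164855957) 0.18962119651120513
ears 47
[0.5463 0.1019] [-0.9775889  -0.21052302] -167.8469955668786 [0.5134497  0.09300973] [0.59579478 0.11475222]
[0.5901 0.1113 0.1726] 17
[0.5214 0.0965 0.1701] 30
```

View pics/crop1.png

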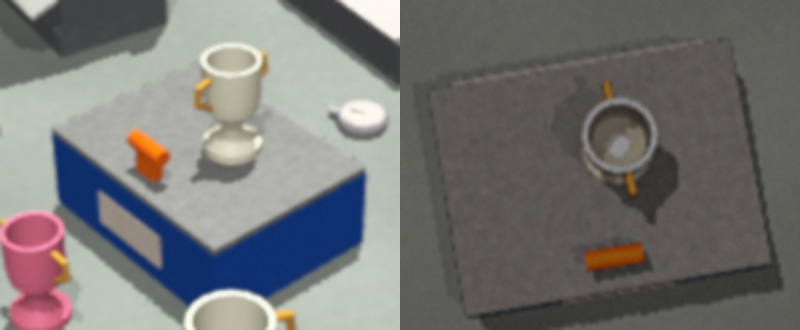

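The crop confirms the choice: the small white cup stands on the flap, with its ears running front to back, and the orange bar is in front of it. I'll move to hover above it.

apply_moves(
  increments=[
    {"linear": [0, 0, 0.35], "turn": 0},
    {"linear": [0.1, -0.1, 0.35], "turn": 0.14},
    {"linear": [0.18, -0.3, 0], "turn": 0.14},
    {"linear": [0.18, -0.3, 0], "turn": 0.14},
    {"linear": [0.18, -0.3, 0], "turn": 0.14},
    {"linear": [0.18, -0.3, 0], "turn": 0.14},
    {"linear": [0.18, -0.3, 0], "turn": 0.14},
    {"linear": [0.18, -0.3, 0], "turn": 0},
    {"linear": [0.18, -0.3, 0], "turn": 0},
    {"linear": [0.18, -0.3, 0], "turn": 0},
    {"linear": [0.18, -0.3, 0], "turn": 0},
    {"linear": [0.18, -0.3, 0], "turn": 0},
    {"linear": [0.18, -0.3, 0], "turn": 0},
    {"linear": [0.18, -0.3, 0], "turn": 0},
    {"linear": [0.18, -0.3, 0], "turn": 0},
    {"linear": [0.18, -0.3, 0], "turn": 0},
  ],
  fingers=85,
  grip_force=30,
)

```text
t: 2.03
tool_pos: [0.541, 0.1157, 0.3058]
tcp_rot: [-0.124, 0.992, 0.001, 0.003]
ft_force: [0.7, 0.7, 0.3]
grip_width: 0.998
```

Run:
```python
from h import *
im,P=cloud('wrist'); cv2.imwrite('pics/w1.png',im); s=arm.observe(); print(s['tool_pos'],s['t'])
X,Y,Z=P[...,0],P[...,1],P[...,2]
q=P[(Z>.178)&(Z<.19)&(np.hypot(X-.555,Y-.104)<.035)]
from scipy.optimize import least_squares
f=least_squares(lambda p:np.hypot(q[:,0]-p[0],q[:,1]-p[1])-p[2],[.555,.104,.025],loss='soft_l1',f_scale=.002); print(len(q),f.x)
for r in models.pinpoint('wrist','cup')[:2]+models.pinpoint('wrist','flap_grip')[:1]: print(r['conf'],np.round(r['position'],4))
```

```text
[0.54485722 0.1068011  0.30523267] 2.0833
1299 [0.55663772 0.10339766 0.02456542]
0.77 [ 0.4087 -0.1222 -0.0015]
0.7 [0.5608 0.102  0.0858]
0.77 [0.4715 0.1056 0.1136]
```

View pics/w1.png

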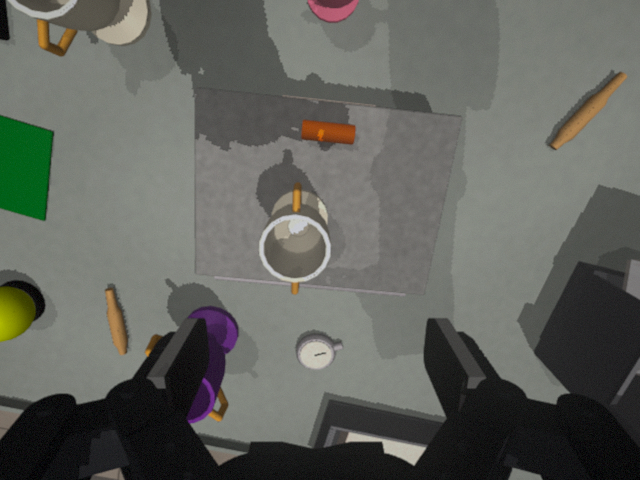

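The wrist view shows the cup rim at (295,248), with its ears square to the jaws. I'll align and descend.

apply_moves(
  increments=[
    {"linear": [0.12, -0.03, -0.1], "turn": -0.04},
    {"linear": [0, 0, -0.3], "turn": 0},
    {"linear": [0, 0, -0.3], "turn": 0},
  ],
)

```text
t: 2.43
tool_pos: [0.5571, 0.1143, 0.2394]
tcp_rot: [-0.104, 0.994, 0.002, 0.009]
ft_force: [0.5, -0.1, -0.4]
grip_width: 0.994
```

```bash
python3 -c "
from h import *
vision.get_image('top'); s=arm.observe();print(s['tool_pos'],s['tcp_rot'])"
```

```text
[0.55458026 0.11346285 0.23334316] [-0.10455069  0.9945073   0.00152188  0.00469777]
```

apply_moves(
  increments=[
    {"linear": [0.02, -0.1, 0], "turn": 0},
    {"linear": [0, 0, 0], "turn": 0},
    {"linear": [0, 0, 0], "turn": 0},
  ],
)

```text
t: 2.73
tool_pos: [0.5553, 0.105, 0.2324]
tcp_rot: [-0.106, 0.994, 0.002, 0.002]
ft_force: [-0.1, 0.8, -0.1]
grip_width: 0.994
```

apply_moves(
  increments=[
    {"linear": [0.01, -0.02, -0.15], "turn": 0},
    {"linear": [0, 0, -0.2], "turn": 0},
    {"linear": [0, 0, -0.2], "turn": 0},
    {"linear": [0, 0, -0.15], "turn": 0},
    {"linear": [0, 0, -0.1], "turn": 0},
    {"linear": [0, 0, 0], "turn": 0},
  ],
)

```text
t: 3.23
tool_pos: [0.5621, 0.1058, 0.1603]
tcp_rot: [-0.106, 0.994, 0.003, 0.011]
ft_force: [-0.7, -0.8, -0.2]
grip_width: 0.995
```

apply_moves(
  increments=[
    {"linear": [-0.05, -0.02, -0.1], "turn": 0},
    {"linear": [0, 0, -0.08], "turn": 0},
    {"linear": [0, 0, 0], "turn": 0},
    {"linear": [0, 0, 0], "turn": 0},
  ],
)

```text
t: 3.57
tool_pos: [0.5601, 0.1052, 0.1462]
tcp_rot: [-0.107, 0.994, 0.003, 0.015]
ft_force: [0.5, 0.4, 0.0]
grip_width: 0.996
```

apply_moves(
  increments=[
    {"linear": [-0.05, -0.02, -0.02], "turn": 0},
    {"linear": [0, 0, 0], "turn": 0},
    {"linear": [0, 0, 0], "turn": 0},
  ],
)

```text
t: 3.82
tool_pos: [0.5562, 0.1036, 0.1462]
tcp_rot: [-0.107, 0.994, 0.004, 0.016]
ft_force: [0.5, -0.1, -0.2]
grip_width: 0.997
```

apply_moves(
  increments=[
    {"linear": [0, 0, -0.03]},
    {"linear": [0, 0, 0]},
    {"linear": [0, 0, 0]},
    {"linear": [0, 0, 0]},
    {"linear": [0, 0, 0]},
    {"linear": [0, 0, 0]},
    {"linear": [0, 0, 0]},
    {"linear": [0, 0, 0]},
  ],
  fingers=40,
  grip_force=30,
)

```text
schema error: expected keys linear, turn
```

apply_moves(
  increments=[
    {"linear": [0, 0, -0.03], "turn": 0},
    {"linear": [0, 0, 0], "turn": 0},
    {"linear": [0, 0, 0], "turn": 0},
    {"linear": [0, 0, 0], "turn": 0},
    {"linear": [0, 0, 0], "turn": 0},
    {"linear": [0, 0, 0], "turn": 0},
    {"linear": [0, 0, 0], "turn": 0},
    {"linear": [0, 0, 0], "turn": 0},
  ],
  fingers=40,
  grip_force=30,
)

```text
t: 4.48
tool_pos: [0.5568, 0.1034, 0.1446]
tcp_rot: [-0.106, 0.994, 0.003, 0.017]
ft_force: [-0.6, -1.2, 1.7]
grip_width: 0.608
```

apply_moves(
  increments=[
    {"linear": [0, 0, 0.1], "turn": 0},
    {"linear": [0, 0, 0.2], "turn": 0},
    {"linear": [0, 0, 0.3], "turn": 0},
    {"linear": [0, 0, 0.3], "turn": 0},
    {"linear": [0, 0, 0.1], "turn": 0},
    {"linear": [0, 0, 0], "turn": 0},
  ],
)

```text
t: 4.98
tool_pos: [0.5536, 0.1031, 0.2482]
tcp_rot: [-0.107, 0.994, 0.003, 0.013]
ft_force: [-0.0, 0.4, -3.7]
grip_width: 0.609
```

apply_moves(
  increments=[
    {"linear": [0.03, -0.1, 0], "turn": 0},
    {"linear": [0.05, -0.2, 0], "turn": 0},
    {"linear": [0.05, -0.3, 0], "turn": 0},
    {"linear": [0.05, -0.3, 0], "turn": 0},
    {"linear": [0.05, -0.3, 0], "turn": 0},
    {"linear": [0.05, -0.3, 0], "turn": 0},
    {"linear": [0.05, -0.3, 0], "turn": 0},
    {"linear": [0.05, -0.3, 0], "turn": 0},
    {"linear": [0.05, -0.3, 0], "turn": 0},
    {"linear": [0.05, -0.3, 0], "turn": 0},
    {"linear": [0, -0.3, 0], "turn": 0},
    {"linear": [0, -0.2, 0], "turn": 0},
    {"linear": [0, -0.1, 0], "turn": 0},
    {"linear": [0, 0, 0], "turn": 0},
  ],
)

```text
t: 6.15
tool_pos: [0.5908, -0.2522, 0.2307]
tcp_rot: [-0.108, 0.994, 0.006, 0.0]
ft_force: [-0.4, -0.3, -2.4]
grip_width: 0.608
```

apply_moves(
  increments=[
    {"linear": [0.08, 0.08, -0.1], "turn": 0},
    {"linear": [0, 0, -0.25], "turn": 0},
    {"linear": [0, 0, -0.25], "turn": 0},
    {"linear": [0, 0, -0.25], "turn": 0},
    {"linear": [0, 0, -0.15], "turn": 0},
    {"linear": [0, 0, -0.1], "turn": 0},
    {"linear": [0, 0, 0], "turn": 0},
    {"linear": [0, 0, 0], "turn": 0},
  ],
)

```text
t: 6.82
tool_pos: [0.6017, -0.2232, 0.11]
tcp_rot: [-0.116, 0.993, 0.012, -0.0]
ft_force: [-0.2, -0.4, -2.4]
grip_width: 0.61
```

apply_moves(
  increments=[
    {"linear": [0, -0.2, -0.1], "turn": 0},
    {"linear": [0, -0.02, -0.15], "turn": 0},
    {"linear": [0, -0.02, -0.1], "turn": 0},
    {"linear": [0, 0, 0], "turn": 0},
    {"linear": [0, 0, 0], "turn": 0},
    {"linear": [0, 0, 0], "turn": 0},
  ],
)

```text
t: 7.32
tool_pos: [0.6066, -0.2387, 0.0776]
tcp_rot: [-0.121, 0.993, 0.014, 0.003]
ft_force: [-0.3, 0.5, -1.4]
grip_width: 0.608
```

Run:
```python
from h import *
im,P=cloud('side'); cv2.imwrite('pics/s2.png',cv2.resize(im[180:440,260:560],(600,520)))
print(arm.observe())
```

```text
{'t': 7.3667, 'joint_positions': array([ 0.45932456,  0.69354869, -0.18422567,  1.60238858,  0.11859448,
        0.86273034,  2.05260381]), 'joint_vel': array([-0.00074657, -0.00431045, -0.00016952, -0.00016531,  0.00047245,
       -0.0043833 ,  0.00337567]), 'joint_efforts': array([ 8.06654748e-01, -7.02041817e+01, -1.55142020e+00, -2.10491931e+01,
       -7.80263770e-03,  5.72553312e-03, -1.68183487e-03]), 'tool_pos': array([ 0.60694548, -0.23850597,  0.07789171]), 'tcp_rot': array([-0.1210326 ,  0.99255077,  0.0134955 ,  0.00345801]), 'ft_force': array([-0.08195192, -0.20657819, -2.37118898]), 'moment': array([-0.04132849,  0.05867156, -0.00092388]), 'grip_width': 0.6072825961875802}
```

View pics/s2.png

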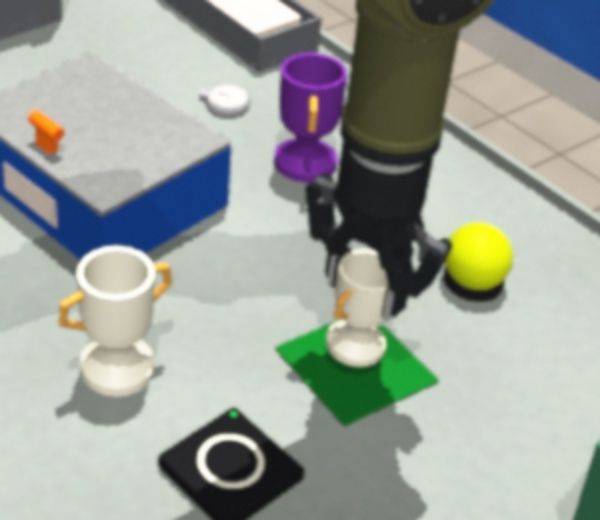

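apply_moves(
  increments=[
    {"linear": [-0.03, -0.05, -0.08], "turn": 0},
    {"linear": [0, 0, -0.06], "turn": 0},
    {"linear": [0, 0, -0.03], "turn": 0},
    {"linear": [0, 0, 0], "turn": 0},
    {"linear": [0, 0, 0], "turn": 0},
  ],
)

```text
t: 7.78
tool_pos: [0.6046, -0.2438, 0.0615]
tcp_rot: [-0.121, 0.993, 0.013, 0.005]
ft_force: [-1.4, 0.4, 1.7]
grip_width: 0.61
```

apply_moves(
  increments=[
    {"linear": [0, 0, 0], "turn": 0},
    {"linear": [0, 0, 0], "turn": 0},
    {"linear": [0, 0, 0], "turn": 0},
    {"linear": [0, 0, 0], "turn": 0},
    {"linear": [0, 0, 0], "turn": 0},
    {"linear": [0, 0, 0], "turn": 0},
  ],
  fingers=85,
)

```text
t: 8.28
tool_pos: [0.6062, -0.2441, 0.0634]
tcp_rot: [-0.121, 0.993, 0.012, 0.007]
ft_force: [-0.1, -0.0, 0.5]
grip_width: 0.994
```

apply_moves(
  increments=[
    {"linear": [0, 0, 0.1], "turn": 0},
    {"linear": [0, 0, 0.2], "turn": 0},
    {"linear": [0, -0.03, 0.2], "turn": 0},
    {"linear": [0, -0.03, 0.3], "turn": 0},
    {"linear": [0, 0, 0.3], "turn": 0},
    {"linear": [0, 0, 0.3], "turn": 0},
    {"linear": [0, 0, 0.3], "turn": 0},
    {"linear": [0, 0, 0.2], "turn": 0},
    {"linear": [0, 0, 0], "turn": 0},
  ],
)

```text
t: 9.03
tool_pos: [0.6032, -0.2486, 0.267]
tcp_rot: [-0.122, 0.992, 0.013, 0.006]
ft_force: [0.3, 0.7, 0.3]
grip_width: 0.993
```

Run:
```python
from h import *
im,P=cloud('side'); cv2.imwrite('pics/s3.png',cv2.resize(im[180:440,260:560],(600,520)))
for r in models.pinpoint('side','cup')[:4]: print(r['conf'],np.round(r['position'],4))
s=arm.observe();print(s['t'],s['tool_pos'],s['tcp_rot'])
im,P=cloud('wrist');X,Y,Z=P[...,0],P[...,1],P[...,2]
q=P[(Z>.085)&(Z<.11)&(np.hypot(X-.603,Y+.243)<.05)]; print(len(q),cv2.minEnclosingCircle((q[:,:2]*1000).astype(np.float32)), cv2.fitEllipse((q[:,:2]*1000).astype(np.float32)))
```

```text
0.76 [ 7.641e-01  2.600e-02 -7.000e-04]
0.58 [ 0.6026 -0.2395  0.0022]
0.58 [ 0.338   0.0851 -0.0017]
0.25 [0.6233 0.1328 0.0769]
9.1333 [ 0.60203429 -0.2482795   0.2631525 ] [-0.12173297  0.99245974  0.01368119  0.00419271]
1543 ((603.2542724609375, -242.53085327148438), 42.68724822998047) ((602.2329711914062, -243.2760467529297), (46.027610778808594, 61.79533386230469), 103.43440246582031)
```

View pics/s3.png

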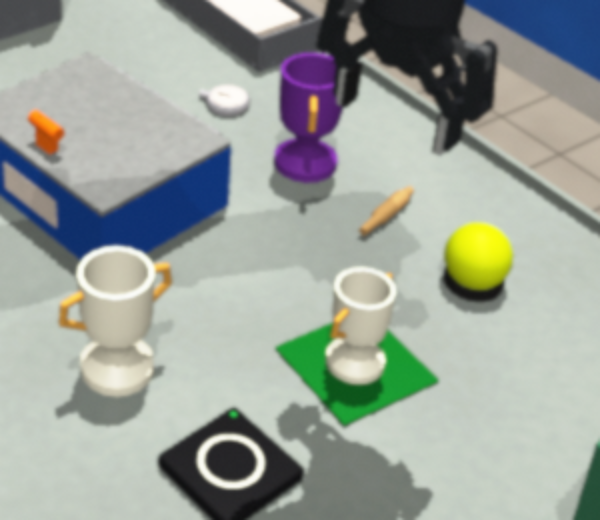

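The cup stands upright in the middle of the mat, seen at (360,325) in the crop. Next is the bar.

apply_moves(
  increments=[
    {"linear": [-0.05, 0.15, 0], "turn": -0.06},
    {"linear": [-0.1, 0.3, 0], "turn": -0.06},
    {"linear": [-0.1, 0.3, 0], "turn": 0},
    {"linear": [-0.1, 0.3, 0], "turn": 0},
    {"linear": [-0.1, 0.3, 0], "turn": 0},
    {"linear": [-0.1, 0.3, 0], "turn": 0},
    {"linear": [-0.1, 0.3, 0], "turn": 0},
    {"linear": [-0.1, 0.3, 0], "turn": 0},
    {"linear": [-0.1, 0.3, 0], "turn": 0},
    {"linear": [-0.1, 0.3, 0], "turn": 0},
    {"linear": [-0.1, 0.3, 0], "turn": 0},
    {"linear": [-0.1, 0.3, 0], "turn": 0},
    {"linear": [-0.1, 0.1, 0], "turn": 0},
    {"linear": [-0.1, 0, 0], "turn": 0},
    {"linear": [0, 0, 0], "turn": 0},
  ],
)

```text
t: 10.43
tool_pos: [0.4404, 0.1182, 0.2358]
tcp_rot: [-0.071, 0.997, 0.016, -0.02]
ft_force: [-1.4, -0.6, 0.7]
grip_width: 0.998
```

```bash
cat > bar.py <<'E'
from h import *
s=arm.observe();print(s['t'],s['tool_pos'],s['tcp_rot'],s['ft_force'],'jaw',90-2*np.degrees(np.arctan2(s['tcp_rot'][0],s['tcp_rot'][1])))
im,P=cloud('wrist');X,Y,Z=P[...,0],P[...,1],P[...,2]
h=cv2.cvtColor(im,cv2.COLOR_BGR2HSV)
m=(h[...,0]<15)&(h[...,1]>170)&(Z>.112)&(np.hypot(X-.4745,Y-.1085)<.035)
q=P[m]; print(len(q),cv2.minAreaRect((q[:,:2]*1000).astype(np.float32)),np.median(q,0),q[:,2].max())
for r in models.pinpoint('wrist','flap_grip')[:1]: print(r['conf'],np.round(r['position'],4))
E
python3 bar.py
```

```text
10.4333 [0.44037004 0.11817979 0.23584718] [-0.07110395  0.9971316   0.01612125 -0.02031991] [-1.3563669  -0.5647119   0.73324496] jaw 98.15754345417105
940 ((472.43072509765625, 109.143310546875), (15.475448608398438, 43.402923583984375), 6.674569129943848) [0.46965647 0.10746843 0.12262632] 0.12650542599711828
0.6 [0.4736 0.1098 0.1138]
```

apply_moves(
  increments=[
    {"linear": [0.2, -0.06, 0], "turn": 0},
    {"linear": [0.1, -0.03, -0.1], "turn": 0},
    {"linear": [0, 0, -0.2], "turn": 0},
    {"linear": [0, 0, -0.2], "turn": 0},
    {"linear": [0, 0, -0.1], "turn": 0},
    {"linear": [0, 0, 0], "turn": 0},
    {"linear": [0, 0, 0], "turn": 0},
  ],
)

```text
t: 11.12
tool_pos: [0.4787, 0.0967, 0.1696]
tcp_rot: [-0.061, 0.998, 0.015, -0.019]
ft_force: [0.3, -0.2, 0.3]
grip_width: 0.996
```

apply_moves(
  increments=[
    {"linear": [-0.05, 0.12, -0.1], "turn": 0.03},
    {"linear": [0, 0, -0.2], "turn": 0},
    {"linear": [0, 0, -0.15], "turn": 0},
    {"linear": [0, 0, -0.1], "turn": 0},
    {"linear": [0, 0, 0], "turn": 0},
    {"linear": [0, 0, 0], "turn": 0},
  ],
)

```text
t: 11.62
tool_pos: [0.4777, 0.1055, 0.1147]
tcp_rot: [-0.069, 0.997, 0.014, -0.017]
ft_force: [-0.2, 0.8, 0.1]
grip_width: 0.995
```

apply_moves(
  increments=[
    {"linear": [-0.05, 0.04, -0.08], "turn": 0},
    {"linear": [0, 0, -0.07], "turn": 0},
    {"linear": [0, 0, 0], "turn": 0},
    {"linear": [0, 0, 0], "turn": 0},
  ],
)

```text
t: 11.95
tool_pos: [0.474, 0.1096, 0.1006]
tcp_rot: [-0.069, 0.997, 0.014, -0.015]
ft_force: [-0.2, -0.1, -0.8]
grip_width: 0.993
```

apply_moves(
  increments=[
    {"linear": [0, 0, -0.03], "turn": 0},
    {"linear": [0, 0, 0], "turn": 0},
    {"linear": [0, 0, 0], "turn": 0},
    {"linear": [0, 0, 0], "turn": 0},
    {"linear": [0, 0, 0], "turn": 0},
    {"linear": [0, 0, 0], "turn": 0},
    {"linear": [0, 0, 0], "turn": 0},
    {"linear": [0, 0, 0], "turn": 0},
  ],
  fingers=30,
  grip_force=50,
)

```text
t: 12.62
tool_pos: [0.4745, 0.1096, 0.0984]
tcp_rot: [-0.069, 0.997, 0.014, -0.014]
ft_force: [-0.4, 0.7, -1.3]
grip_width: 0.504
```

apply_moves(
  increments=[
    {"linear": [0.04, 0.01, 0.15], "turn": 0},
    {"linear": [0.06, 0.01, 0.15], "turn": 0},
    {"linear": [0.07, 0.01, 0.15], "turn": 0},
    {"linear": [0.09, 0.01, 0.14], "turn": 0},
    {"linear": [0.1, 0.01, 0.13], "turn": 0},
  ],
)

```text
t: 13.03
tool_pos: [0.5098, 0.1148, 0.1684]
tcp_rot: [-0.069, 0.997, 0.015, -0.017]
ft_force: [7.1, 3.6, -13.0]
grip_width: 0.496
```

apply_moves(
  increments=[
    {"linear": [0.11, 0.02, 0.12], "turn": 0},
    {"linear": [0.12, 0.02, 0.11], "turn": 0},
    {"linear": [0.13, 0.02, 0.1], "turn": 0},
    {"linear": [0.14, 0.02, 0.09], "turn": 0},
    {"linear": [0.14, 0.02, 0.07], "turn": 0},
  ],
)

```text
t: 13.45
tool_pos: [0.5718, 0.1239, 0.2136]
tcp_rot: [-0.07, 0.997, 0.014, -0.023]
ft_force: [-0.3, 1.0, -12.3]
grip_width: 0.499
```

apply_moves(
  increments=[
    {"linear": [0.15, 0.02, 0.04], "turn": 0},
    {"linear": [0.15, 0.02, 0.03], "turn": 0},
    {"linear": [0.15, 0.02, 0.02], "turn": 0},
    {"linear": [0.15, 0.02, 0.01], "turn": 0},
    {"linear": [0.12, 0.02, 0], "turn": 0},
    {"linear": [0, 0, 0], "turn": 0},
  ],
)

```text
t: 13.95
tool_pos: [0.6387, 0.134, 0.2221]
tcp_rot: [-0.07, 0.997, 0.013, -0.035]
ft_force: [0.2, -0.9, 4.8]
grip_width: 0.503
```

apply_moves(
  increments=[
    {"linear": [0, 0, 0], "turn": 0},
    {"linear": [0, 0, 0], "turn": 0},
    {"linear": [0, 0, 0], "turn": 0},
    {"linear": [0, 0, 0], "turn": 0},
    {"linear": [0, 0, 0], "turn": 0},
  ],
  fingers=70,
)

```text
t: 14.37
tool_pos: [0.6385, 0.1339, 0.2213]
tcp_rot: [-0.07, 0.997, 0.013, -0.035]
ft_force: [-0.1, 0.8, 0.4]
grip_width: 0.82
```

apply_moves(
  increments=[
    {"linear": [0, 0, 0.15], "turn": 0},
    {"linear": [0, 0, 0.3], "turn": 0},
    {"linear": [0, 0, 0.3], "turn": 0},
    {"linear": [0, 0, 0.3], "turn": 0},
    {"linear": [-0.1, 0, 0.2], "turn": 0},
    {"linear": [-0.3, -0.04, 0], "turn": 0},
    {"linear": [-0.3, -0.04, 0], "turn": 0},
    {"linear": [-0.3, -0.04, 0], "turn": 0},
    {"linear": [-0.3, -0.04, 0], "turn": 0},
    {"linear": [-0.2, -0.04, 0], "turn": 0},
    {"linear": [0, 0, 0], "turn": 0},
    {"linear": [0, 0, 0], "turn": 0},
  ],
)

```text
t: 15.37
tool_pos: [0.4783, 0.1122, 0.3515]
tcp_rot: [-0.07, 0.997, 0.013, -0.034]
ft_force: [0.3, -0.7, -0.8]
grip_width: 0.82
```

Run:
```python
from h import *
s=arm.observe();print(s['t'],s['tool_pos'],s['tcp_rot'],s['ft_force'])
im,P=cloud('wrist');np.save('w4',P)
im2,_=vision.get_image('side')
for c in ('wrist',):
  for n in ('brass_plaque','white_plaque','kit_box'):
    for r in models.pinpoint(c,n)[:2]: print(c,n,r['conf'],np.round(r['position'],4),pix(c,r['position']))
cv2.imwrite('pics/w4.png',im);cv2.imwrite('pics/w4s.png',np.hstack([cv2.resize(im,(440,330)),cv2.resize(im2[150:400,200:470],(356,330))]))
```

```text
15.3667 [0.47834258 0.11218834 0.35148014] [-0.06973852  0.99690791  0.01259568 -0.0339485 ] [ 0.29543957 -0.67853694 -0.81757208]
wrist brass_plaque 0.74 [0.4879 0.1629 0.0082] [345 211]
wrist white_plaque 0.94 [0.5027 0.0623 0.007 ] [267 212]
wrist white_plaque 0.23 [0.6275 0.1338 0.0825] [309 332]
wrist kit_box 0.95 [ 0.5329  0.1172 -0.0018] [306 238]
```

View pics/w4s.png

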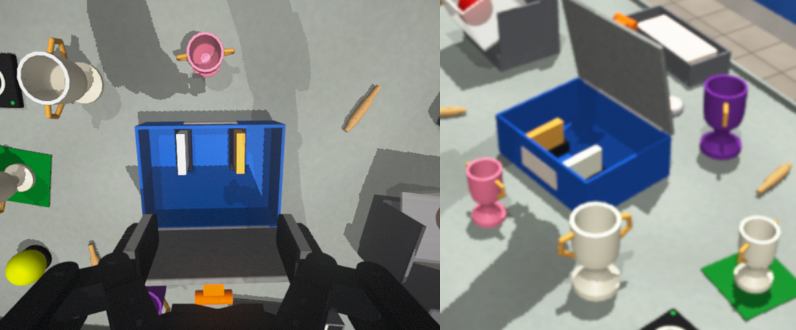

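The flap stands open by itself. The brass plaque is in the left slot, at about (238,152) in the left panel, and the white one is at (182,152). I'll measure the brass top from depth.

```bash
cat > br.py <<'E'
from h import *
s=arm.observe();print(s['t'],s['tool_pos'],s['tcp_rot'],'jaw',90-2*np.degrees(np.arctan2(s['tcp_rot'][0],s['tcp_rot'][1])))
im,P=cloud('wrist');X,Y,Z=P[...,0],P[...,1],P[...,2]
h=cv2.cvtColor(im,cv2.COLOR_BGR2HSV)
m=(h[...,0]>10)&(h[...,0]<35)&(h[...,1]>110)&(Z>.060)&(Z<.085)&(np.hypot(X-.491,Y-.162)<.06)
q=P[m]; print(len(q),cv2.minAreaRect((q[:,:2]*1000).astype(np.float32)),np.median(q,0))
E
python3 br.py
```

```text
15.6167 [0.47991027 0.11248264 0.35029753] [-0.06969347  0.99687476  0.01283702 -0.03491046] jaw 97.99830598460741
742 ((490.72808837890625, 161.72830200195312), (69.77982330322266, 14.257638931274414), 8.835731506347656) [0.48852352 0.1612223  0.06741963]
```

apply_moves(
  increments=[
    {"linear": [0.06, 0.2, -0.1], "turn": 0.02},
    {"linear": [0.05, 0.2, -0.25], "turn": 0},
    {"linear": [0, 0.1, -0.3], "turn": 0},
    {"linear": [0, 0, -0.3], "turn": 0},
    {"linear": [0, 0, -0.3], "turn": 0},
    {"linear": [0, 0, -0.3], "turn": 0},
    {"linear": [0, 0, -0.1], "turn": 0},
    {"linear": [0, 0, 0], "turn": 0},
    {"linear": [0, 0, 0], "turn": 0},
  ],
  fingers=45,
)

```text
t: 16.42
tool_pos: [0.4957, 0.1666, 0.1751]
tcp_rot: [-0.077, 0.996, 0.014, -0.035]
ft_force: [0.8, -0.0, 0.0]
grip_width: 0.526
```

```bash
python3 br.py; python3 -c "
from h import *
print(R.from_quat(arm.observe()['tcp_rot']).as_matrix().round(3))"
```

```text
16.4167 [0.49570871 0.16663423 0.17511445] [-0.07721198  0.99628581  0.01390066 -0.03549178] jaw 98.8631100238965
1939 ((490.50146484375, 161.9910888671875), (69.78803253173828, 13.769966125488281), 7.993495941162109) [0.48780292 0.16178447 0.06750405]
[[-0.986 -0.153 -0.072]
 [-0.155  0.988  0.022]
 [ 0.068  0.033 -0.997]]
```

apply_moves(
  increments=[
    {"linear": [-0.06, -0.04, -0.1], "turn": 0},
    {"linear": [0, 0, -0.25], "turn": 0},
    {"linear": [0, 0, -0.25], "turn": 0},
    {"linear": [0, 0, -0.1], "turn": 0},
    {"linear": [0, 0, 0], "turn": 0},
    {"linear": [0, 0, 0], "turn": 0},
  ],
)

```text
t: 16.97
tool_pos: [0.4969, 0.1646, 0.1106]
tcp_rot: [-0.076, 0.997, 0.016, -0.028]
ft_force: [0.1, -0.6, -0.3]
grip_width: 0.525
```

apply_moves(
  increments=[
    {"linear": [-0.07, -0.02, -0.1], "turn": 0},
    {"linear": [0, 0, -0.15], "turn": 0},
    {"linear": [0, 0, -0.1], "turn": 0},
    {"linear": [0, 0, 0], "turn": 0},
    {"linear": [0, 0, 0], "turn": 0},
  ],
)

```text
t: 17.38
tool_pos: [0.4954, 0.1644, 0.0815]
tcp_rot: [-0.076, 0.997, 0.017, -0.021]
ft_force: [-0.2, 0.7, -0.2]
grip_width: 0.532
```

apply_moves(
  increments=[
    {"linear": [-0.06, -0.03, -0.1], "turn": 0},
    {"linear": [0, 0, -0.15], "turn": 0},
    {"linear": [-0.03, 0, -0.15], "turn": 0},
    {"linear": [0, 0, -0.1], "turn": 0},
    {"linear": [0, 0, 0], "turn": 0},
    {"linear": [0, 0, 0], "turn": 0},
  ],
)

```text
t: 17.88
tool_pos: [0.4915, 0.1631, 0.0359]
tcp_rot: [-0.076, 0.997, 0.018, -0.016]
ft_force: [-0.4, 1.1, -0.5]
grip_width: 0.525
```

apply_moves(
  increments=[
    {"linear": [-0.02, -0.01, 0], "turn": 0},
    {"linear": [0, 0, 0], "turn": 0},
    {"linear": [0, 0, 0], "turn": 0},
    {"linear": [0, 0, 0], "turn": 0},
    {"linear": [0, 0, 0], "turn": 0},
    {"linear": [0, 0, 0], "turn": 0},
    {"linear": [0, 0, 0], "turn": 0},
    {"linear": [0, 0, 0], "turn": 0},
    {"linear": [0, 0, 0], "turn": 0},
  ],
  fingers=2,
  grip_force=50,
)

```text
t: 18.63
tool_pos: [0.4913, 0.1622, 0.0388]
tcp_rot: [-0.075, 0.997, 0.019, -0.014]
ft_force: [-0.1, -0.1, -2.2]
grip_width: 0.155
```

apply_moves(
  increments=[
    {"linear": [0, 0, 0.1], "turn": 0},
    {"linear": [0, 0, 0.15], "turn": 0},
    {"linear": [0, 0, 0.2], "turn": 0},
    {"linear": [0, 0, 0.3], "turn": 0},
    {"linear": [0, 0, 0.3], "turn": 0},
    {"linear": [0, 0, 0.3], "turn": 0},
    {"linear": [0, 0, 0.3], "turn": 0},
    {"linear": [0, 0, 0.1], "turn": 0},
    {"linear": [0, 0, 0], "turn": 0},
    {"linear": [0, 0, 0], "turn": 0},
  ],
)

```text
t: 19.47
tool_pos: [0.4868, 0.1619, 0.2267]
tcp_rot: [-0.077, 0.997, 0.019, -0.016]
ft_force: [-0.8, -0.9, -2.2]
grip_width: 0.154
```

apply_moves(
  increments=[
    {"linear": [0, -0.1, 0.1], "turn": 0},
    {"linear": [0, -0.2, 0.1], "turn": 0},
    {"linear": [0, -0.3, 0.02], "turn": 0},
    {"linear": [0, -0.3, 0.02], "turn": 0},
    {"linear": [0, -0.3, 0.02], "turn": 0},
    {"linear": [0, -0.3, 0.02], "turn": 0},
    {"linear": [0, -0.3, 0.02], "turn": 0},
    {"linear": [0, -0.3, 0.02], "turn": 0},
    {"linear": [0, -0.3, 0.02], "turn": 0},
    {"linear": [-0.05, -0.3, 0.02], "turn": 0},
    {"linear": [-0.1, -0.3, 0.02], "turn": 0},
    {"linear": [-0.1, -0.3, 0], "turn": 0},
    {"linear": [-0.1, -0.3, 0], "turn": 0},
    {"linear": [-0.1, -0.3, 0], "turn": 0},
    {"linear": [-0.1, -0.2, 0], "turn": 0},
    {"linear": [0, -0.1, 0], "turn": 0},
    {"linear": [0, 0, 0], "turn": 0},
    {"linear": [0, 0, 0], "turn": 0},
  ],
)

```text
t: 20.97
tool_pos: [0.4089, -0.2852, 0.2552]
tcp_rot: [-0.076, 0.996, 0.024, -0.033]
ft_force: [-0.0, 1.1, -1.8]
grip_width: 0.156
```

apply_moves(
  increments=[
    {"linear": [0.1, 0, -0.1], "turn": 0},
    {"linear": [0.1, 0.03, -0.2], "turn": 0},
    {"linear": [0, 0, -0.25], "turn": 0},
    {"linear": [0, 0, -0.25], "turn": 0},
    {"linear": [0, 0, -0.15], "turn": 0},
    {"linear": [0, 0, -0.1], "turn": 0},
    {"linear": [0, 0, 0], "turn": 0},
    {"linear": [0, 0, 0], "turn": 0},
  ],
)

```text
t: 21.63
tool_pos: [0.4406, -0.2662, 0.1414]
tcp_rot: [-0.087, 0.995, 0.028, -0.031]
ft_force: [0.0, -0.9, -1.1]
grip_width: 0.154
```

apply_moves(
  increments=[
    {"linear": [-0.12, -0.14, -0.1], "turn": 0},
    {"linear": [-0.02, -0.02, -0.15], "turn": 0},
    {"linear": [-0.02, -0.02, -0.1], "turn": 0},
    {"linear": [0, 0, 0], "turn": 0},
    {"linear": [0, 0, 0], "turn": 0},
    {"linear": [0, 0, 0], "turn": 0},
  ],
)

```text
t: 22.13
tool_pos: [0.4309, -0.2798, 0.1079]
tcp_rot: [-0.092, 0.995, 0.028, -0.028]
ft_force: [0.8, -0.3, -2.1]
grip_width: 0.152
```

Run:
```python
from h import *
s=arm.observe();print(s['t'],s['tool_pos'],s['tcp_rot'],s['grip_width'])
for c in ('side','top'):
    im,P=cloud(c)
    if c=='side': cv2.imwrite('pics/s5.png',cv2.resize(im[140:460,200:520],(600,600)))
    for n in ('brass_plaque','white_plaque','reader','cup'):
        for r in models.pinpoint(c,n)[:3]: print(c,n,r['conf'],np.round(r['position'],4))
    h=cv2.cvtColor(im,cv2.COLOR_BGR2HSV); X,Y,Z=P[...,0],P[...,1],P[...,2]
    m=(h[...,0]>10)&(h[...,0]<35)&(h[...,1]>110)&(np.hypot(X-.43,Y+.28)<.055)&(Z>.04)
    if m.sum(): q=P[m]; print('brass px',len(q),q.min(0),q.max(0),np.median(q,0))
```

```text
22.1333 [ 0.43086005 -0.27977774  0.10792759] [-0.09154643  0.99503663  0.02759303 -0.02756773] 0.15181325420708622
side brass_plaque 0.96 [ 0.4298 -0.2819  0.0752]
side brass_plaque 0.27 [ 0.7794 -0.2181  0.0353]
side white_plaque 0.9 [0.5063 0.0644 0.0062]
side reader 0.9 [ 0.4287 -0.2756 -0.0014]
side reader 0.5 [0.6314 0.133  0.2381]
side cup 0.66 [ 0.3397  0.0854 -0.0026]
side cup 0.58 [ 0.6005 -0.2435  0.0019]
brass px 726 [ 0.39446228 -0.31462168  0.07247209] [ 0.46194561 -0.26380229  0.15493617] [ 0.41138251 -0.28858431  0.11170985]
top brass_plaque 0.69 [ 0.4259 -0.2738  0.0759]
top white_plaque 0.63 [0.5075 0.0604 0.0069]
top reader 0.78 [ 0.4303 -0.2842  0.0014]
top cup 0.92 [ 0.4102 -0.1234 -0.0049]
top cup 0.82 [ 0.7621  0.0254 -0.0017]
top cup 0.79 [ 0.3452  0.0835 -0.0011]
brass px 3086 [ 0.38455247 -0.32307678  0.07517171] [ 0.48384463 -0.227763    0.61724812] [ 0.43401567 -0.25546258  0.50656901]
```

View pics/s5.png

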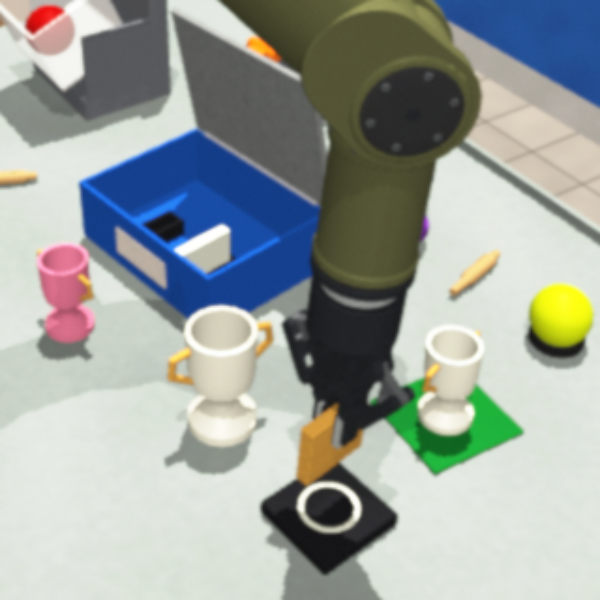

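apply_moves(
  increments=[
    {"linear": [-0.01, 0, -0.07], "turn": 0},
    {"linear": [0, 0, 0], "turn": 0},
    {"linear": [0, 0, 0], "turn": 0},
    {"linear": [0, 0, 0], "turn": 0},
    {"linear": [0, 0, 0], "turn": 0},
    {"linear": [0, 0, 0], "turn": 0},
  ],
)

```text
t: 23.13
tool_pos: [0.4289, -0.2801, 0.0994]
tcp_rot: [-0.091, 0.995, 0.028, -0.028]
ft_force: [0.1, 0.4, -1.9]
grip_width: 0.155
```

Run:
```python
from h import *
s=arm.observe();print(s['t'],s['tool_pos'],s['grip_width'],abs(s['joint_vel']).max())
vision.get_image('side')
for r in models.pinpoint('side','brass_plaque')[:1]: print(r)
print(ticket.finish_job())
```

```text
23.1333 [ 0.42893033 -0.2800974   0.09940144] 0.15548255670997896 0.0019441569810520836
{'position': [0.4277, -0.2822, 0.0614], 'conf': 0.74}
the job is handed in; nothing more can be done
None
```

The job is handed in at about 23 s of the 72 s allowed; `finish_job` gives no verdict. The gripper is still holding the brass plaque over the reader.

- **Cup:** it stands upright on the mat. A depth fit put its rim within about 1 mm of the mat centre, and a later network reading agreed to a few mm.
- **Flap:** I swung it up by the bar to about 1.4 rad, worked out from the tool's path, and let go. The pictures show it still standing open.
- **Brass plaque:** it came straight up out of the left slot and is held about 3 mm from the reader centre. Its lower edge is about 45–50 mm above the pad. The arm was still and the grip steady at 13 mm.
- **Left alone:** the white plaque is still in its slot. I saw no sign that the bails, balls or stopwatch had moved, but did not measure them.

**Disagreements:**
- **Tool tilt:** the tool had drifted about 0.08 rad off vertical by the end. The plaque's own tilt was not measured, but it should be no more than that, against the 0.25 rad limit.
- **Top camera:** its readings of the plaque and the reader differed from the side camera's by up to about 9 mm.
- **Small cup:** the last top-view check did not list it among its first three cups; the side view did.

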